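Load the clamshell coupon rack and hold it pinned shut

ROBOT

A 6-joint arm with a two-finger parallel gripper is mounted at the origin on the work surface. World frame = base frame: x ahead of the robot, y to its left, z up, the work surface at z = 0. Lengths are in m, angles in rad, forces in N, time in s.
With the tool pointing down it reaches from about 0.35 to 0.875 m from the base axis. Payload 15.5 kg.
Tool frame: the origin (TCP) lies midway between the tips of the shut fingers; the grasp point (between the pads) lies 19 mm behind it; z points along the fingers, y is the line along which they close (so a half turn about z gives the same grasp; the last joint's range is limited). The gripper opens to 85 mm and grips with 20 to 120 N. Pads are 22 mm wide; open, the fingers measure 114 mm over their backs; the gripper's body (76 mm by 85 mm) begins 54 mm behind the grasp point. The pads swing forward as they close: fully open they stand 13 mm farther back than shut.
Start: joints at [-1.415, 0.494, 1.345, -0, 1.302, -0.096], TCP at [0.155, -0.605, 0.231] pointing down, gripper open.
Joint ranges: [-2.91, 2.91], [-0.82, 2.16], [0.22, 2.67], [-1.22, 4.37], [0.12, 2.79], [-3.08, 3.08]. Speed limits (rad/s): [1.89, 1.89, 2.57, 3.01, 3.01, 3.01].

INTERFACE

Orientations are given as a unit quaternion [x, y, z, w].
In Python, from plant import bot gives the robot as it stands.
- The arm moves only by the tool carry_out, never from a script. Its argument "targets" is a list of rows, each a list of 5 numbers: the shift along the tool's x, y, z in m, then the turn about the tool's z in units of 5 degrees (1.0 is 5 degrees), then the gripper's target within -1 to 1 (fully open at 1, half-way at 0, shut at -1). In form: [[x, y, z, twist, jaw], ...]. A call has 1 to 20 rows; each row is the pose to reach, as a shift and turn from the pose commanded when the call began, along the tool's axes at that moment; what a row does not reach only later rows make up. A row lasts 1/12 s, in which the tool goes at most 41.7 mm and 7.16 degrees, less where a joint would pass 70% of its speed; a pose out of reach is approached as far as the arm can. A call with a gripper value outside its range is refused whole. The fingers move at their own pace and stop on an object; "newtons" is the grip in N (left out, the last holds). Time passes only in rows, so rows that repeat a pose let the fingers close. It gives the time, the measured TCP pose, the force, the opening and the grip force at its end, in the units of the state.
- bot.sense(): the state, without advancing time (a new reading comes with each control period).
- bot.get_image(name): name is "side" or "top"; returns the picture (420x560x3 uint8, red, green, blue); there is no depth.
- bot.camera_params(name): a dict with "fx", "fy", "cx", "cy" (pixels), "R" (3x3) and "t" (3): a world point X has camera coordinates R X + t. Camera axes: x right, y down, z forward; pixel columns grow to the right and rows downward; lengths in m; the calibration is good to about 2 mm. A picture is of the moment at which its call begins. camera_params takes no time and is no camera call.
- bot.job_done(): hands the job in; it is judged then, once.
The state is a dict: "t": time; "joint_positions": joint angles; "qvel": joint speeds; "effort": joint torques, N m; "ee_pos": TCP position; "ee_rot": TCP orientation; "ft_force": force on the tool from outside, world axes, zero at the start; "ft_torque": the same for the moment, N m; "finger_gap": finger opening in m; "grasp_force": force on a finger pad.
Only numpy, scipy, OpenCV 4.12 (cv2) and the standard library are available. Lean on these libraries where they do the work, as an engineer would, in place of code of your own. Each camera call takes 0.05 s, during which the arm holds its last target. There are 200 camera calls.

TASK

Take the metal test coupon from the drying stand and stand it on edge in the one empty slot of the hinged coupon rack, then swing the rack's open frame over so that it rests on the coupons. Take the locking pin from its parking block and push it down through the hole in the frame's tongue into the hole in the block below, until its collar presses the frame fully shut against the sprung bar; finish while still gripping the pin and pressing it down, because the frame springs up if you let go. Leave the two coupons already in the rack standing in their slots and do not disturb the glassware and other things on the bench.

Things in the scene. Friction and masses are not known exactly. Their poses are not given: they have to be found in the camera images.
- jig: rack's fixed lower half, white, 170 x 150 mm plate 8 mm thick on which the coupons stand. Origin: rack's centre on the bench, z up; x axis points from the pin block (robot side) to the hinge. Three slots along x, centred at x = 0, y = -40, 0, +40 mm, each 64 long, 11 wide, between comb teeth up to height 28 mm that stand only at |x| of 18 to 39 mm
- slot: the empty slot: thin dark strip on the rack's plate. Origin: centre of the slot's floor (height 8 mm); x axis along the slot (same as the rack's x). It may be any of the three slots
- lid (a joint): angle of the grey hinged frame (rad): 0 shut and level, starts open at 1.8 to 2.0 (leaning away beyond the hinge; stop at 2.0). 0.22 kg, damped: pushed well past upright, it sinks by itself in about 2 s until its sprung bar rests on the coupons at about 0.1 rad; then about 5 N down at the tongue shuts it fully
- hinge (a point): middle of the hinge axis, fixed, height 70 mm, at rack x = +65 mm, parallel to the rack's y; hinge posts at y = +-65 mm, 64 mm high
- block_hole (a point): centre of the mouth of the hole in the white pin block (34 x 44 mm, fixed), height 64 mm, at rack x = -65 mm; vertical hole 12 mm in diameter, 40 mm deep
- lid_hole (a point): centre, on the frame's upper face, of the through hole (13 mm) in the frame's tongue, 130 mm from the hinge axis; shut: straight above block_hole at height 74 mm. Frame 8 mm thick, 144 mm wide: two side rails, a cross bar 93 to 113 mm from the hinge axis, then the 44 mm wide tongue to 147 mm; the sprung bar hangs under it 65 mm from the hinge
- coupon: the aluminium coupon to load, a flat plate 60 mm long (x) x 8 mm thick (y) x 50 mm high (z), 65 g, standing on edge in the drying stand. Origin: middle of its lower edge face; z up
- stand: white drying stand, fixed, 90 x 60 mm, holding the coupon on its 6 mm thick floor plate in a slot 12 mm wide along its x axis, teeth up to height 20 mm. Origin: centre of its underside
- coupon_b: a like coupon already standing in a slot of the rack; stays there. Origin: middle of its lower edge face
- coupon_c: another like coupon already standing in a slot of the rack; stays there. Origin: middle of its lower edge face
- pin: steel locking pin, upright, 0.1 kg. Origin: centre of its foot; z up along the pin. Round shank 10 mm in diameter and 40 mm long with a tapered foot (last 5 mm), collar 24 mm in diameter from 40 to 45 mm, square grip 16 x 16 mm (faces along its x and y) from 45 to 79 mm
- pin_grip (a point): middle of the pin's square grip, 62 mm above its foot
- park: parking block, white, fixed, 50 x 50 x 35 mm, with a 12 mm through hole; the pin stands in it with its foot on the bench, pin axes parallel to the block's sides. Origin: centre of its underside
- beaker: glass beaker, 72 mm wide, 85 mm high, bystander; origin centre of underside
- bottle: white plastic bottle, 66 mm wide, 150 mm high, bystander; origin centre of underside
- jar: small amber jar, 40 mm wide, 50 mm high, bystander; origin centre of underside
- scoop: steel scoop, 150 mm long, lying flat, bystander; origin on the bench near its middle
- dish: white ceramic dish, 80 mm wide, 16 mm high, bystander; origin centre of underside
There are look-alikes about, which are no part of the job. Leave any blue look-alike of the coupon_b alone.

How it is judged:
On the way, in this order (a step that is already met when the one before it is completed fails the run):
1. the coupon stands on edge in the empty slot, let go, while the frame is still open (x of coupon in the frame of slot between -0.007 and 0.007 m and y of coupon in the frame of slot between -0.005 and 0.005 m and z of coupon in the frame of slot below 0.005 m and angle between coupon's own z axis and vertical below 0.2 rad and angle between the x axis of coupon and the x axis of jig, either way round below 0.2 rad and contact force between the fingers and coupon below 0.1 N and value of joint lid above 1.3 rad), for 0.2 s.
2. the frame is swung over and rests on the coupons (value of joint lid below 0.25 rad), for 0.1 s.
At the end, for the whole second after the job is handed in: Coupon in the empty slot (7 mm along, 5 mm across, seated within 5 mm, tilt under 0.2 rad); frame shut below 0.03 rad; pin upright within 0.12 rad and 4 mm of the hole axis, 20 mm deep, bearing on the frame with over 1.5 N, still gripped; other coupons standing (x of coupon in the frame of slot between -0.007 and 0.007 m and y of coupon in the frame of slot between -0.005 and 0.005 m and z of coupon in the frame of slot below 0.005 m and angle between each of coupon, coupon_b, coupon_c's own z axis and vertical below 0.2 rad and angle between the x axis of coupon and the x axis of jig, either way round below 0.2 rad and value of joint lid below 0.03 rad and z of pin in the frame of block_hole below -0.02 m and horizontal distance between pin and block_hole below 0.004 m and angle between pin's own z axis and vertical below 0.12 rad and contact force between pin and lid above 1.5 N and distance between the grasp point and pin_grip below 0.035 m and contact force between the fingers and pin above 1.5 N); the arm keeps its last pose, push and grip.
It fails at once if a bystander on the bench is moved by more than 25 mm (distance of any of beaker, bottle, jar, scoop, dish from where it was at the start of the episode above 0.025 m).
It fails at once if a coupon already in the rack is pulled out or knocked over (distance of any of coupon_b, coupon_c from where it was at the start of the episode above 0.015 m or angle between any of coupon_b, coupon_c's own z axis and vertical above 0.35 rad).
It also fails if it takes over 61 s, if anything falls off the work surface, if the arm or the gripper's body presses on something with over 40 N, if the wrist force passes 120 N, or if a joint passes its speed limit or range.

## Working session

There is one attempt and no reset: what is moved stays moved. The work goes in short steps, Python scripts to look and compute and a tool call to move; the robot and the scene stay as the last step left them, time stands still between calls to the robot, and variables do not carry over. Pictures are saved under pics/ and viewed, at most 10 in all, crops included, and the job is handed in when it is done.

Besides the shell and the picture viewer there is one more tool, called as a command line: name --pt "numbers of a row" for each row, then --argument value for the rest. carry_out: Moves the arm, as the interface text tells. Its arguments: {"type":"object","properties":{"targets":{"type":"array"},"newtons":{"type":"number"}},"required":["targets"]}

```bash
mkdir -p pics
cat > h.py <<'E'
import numpy as np, cv2
from plant import bot
from scipy.spatial.transform import Rotation as Rn
def snap(n,f,crop=None,s=1):
    im=bot.get_image(n)[:,:,::-1]
    np.save('pics/'+f+'.npy',im)
    if crop: a,b,c,d=crop; im=im[b:d,a:c]
    cv2.imwrite('pics/'+f+'.png',cv2.resize(im,None,fx=s,fy=s,interpolation=cv2.INTER_CUBIC))
def ray(n,u,v,z):
    p=bot.camera_params(n);R=np.array(p['R']);t=np.array(p['t'])
    d=R.T@[(u-p['cx'])/p['fx'],(v-p['cy'])/p['fy'],1];c=-R.T@t
    return (c+d*(z-c[2])/d[2]).round(4)
def proj(n,X):
    p=bot.camera_params(n);q=np.array(p['R'])@X+p['t']
    return np.round([q[0]/q[2]*p['fx']+p['cx'],q[1]/q[2]*p['fy']+p['cy']],1)
E
python3 - <<'E'
from h import *
for n in('top','side'):
    snap(n,n+'0',s=1.42)
    p=bot.camera_params(n);print(n,p['fx'],-np.array(p['R']).T@p['t'],np.array(p['R']).round(2).tolist())
s=bot.sense();print(s['ee_pos'],s['ee_rot'],s['finger_gap'],s['t'])
E
```

```text
top 402.150229392899 [ 0.39629243 -0.05857884  1.07884852] [[-0.0, -1.0, 0.0], [-0.99, 0.0, -0.14], [0.14, -0.0, -0.99]]
side 488.0249585755593 [0.32227806 0.69529809 0.91987089] [[-0.97, -0.26, -0.01], [-0.18, 0.71, -0.68], [0.18, -0.66, -0.73]]
[ 0.15507748 -0.60513591  0.23077399] [ 9.92146347e-01  1.25081350e-01 -1.12332867e-05 -5.31552818e-04] 0.0852819228654185 0.1
```

View pics/top0.png

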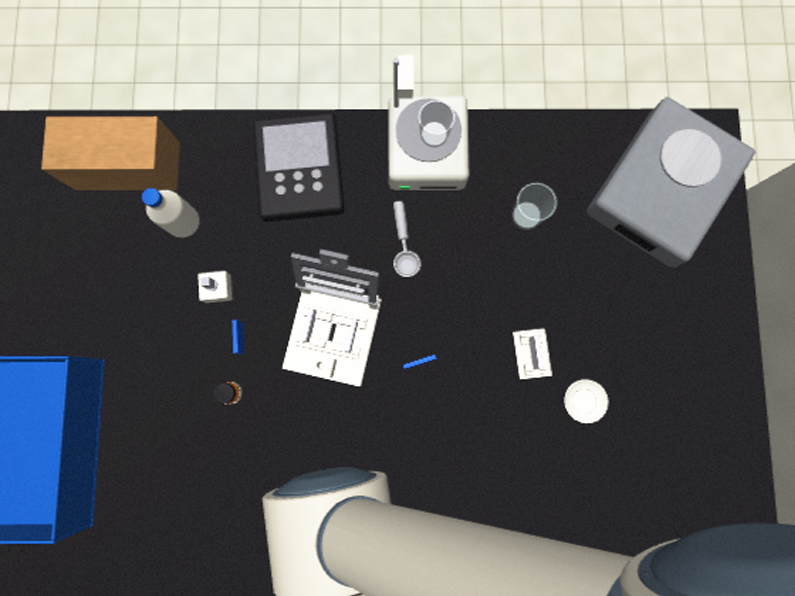

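View pics/side0.png

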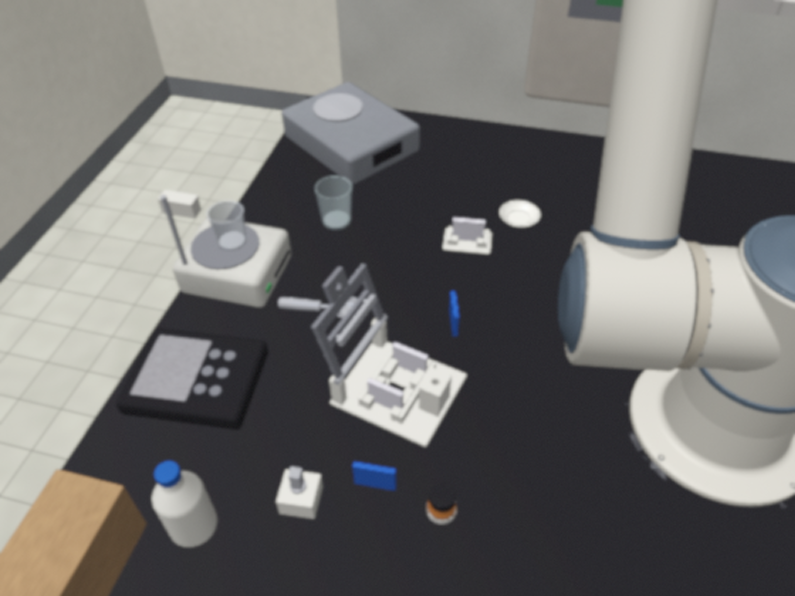

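Run:
```python
from h import *
im=np.load('pics/top0.npy'); 
def c(im,a,b,w,h,s): return cv2.resize(im[b:b+h,a:a+w],None,fx=s,fy=s,interpolation=cv2.INTER_CUBIC)
o=np.zeros((600,800,3),np.uint8)
o[0:595,0:450]=c(im,198,174,75,99,6)[:595][:,:450] if 0 else np.pad(c(im,198,174,75,99,6),((0,1),(0,0),(0,0)))[:595]
o[0:300,460:700]=c(im,355,227,40,50,6)
o[310:310+240,460:700]=c(im,134,183,40,40,6)
cv2.imwrite('pics/c1.png',o)
```

```text
(no output)
```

View pics/c1.png

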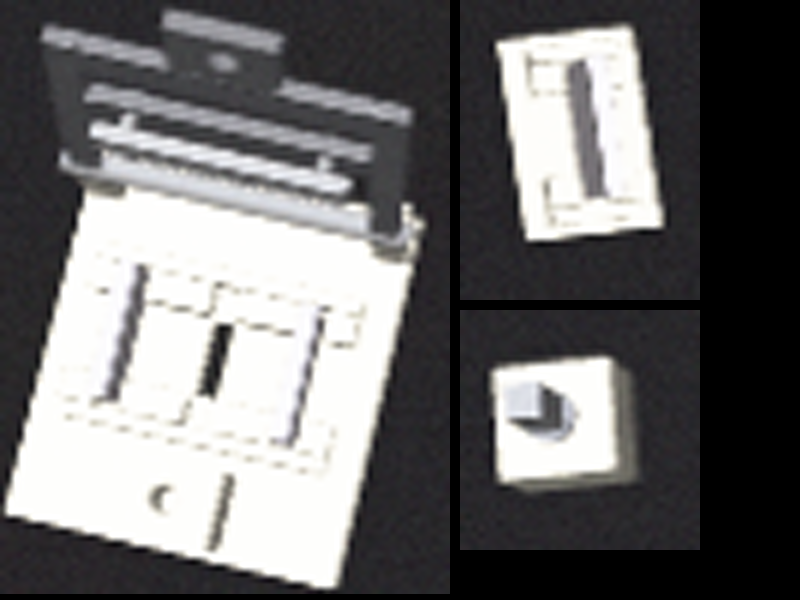

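Run:
```python
from h import *
def r(x,y,ox,oy,z): return ray('top',(x+.5)/6-.5+ox,(y+.5)/6-.5+oy,z)
R=lambda x,y,z:r(x,y,198,174,z); S=lambda x,y,z:r(x-460,y,355,227,z); P=lambda x,y,z:r(x-460,y-310,134,183,z)
print('slot',R(217,360,.008),R(225,325,.008),R(208,395,.008))
a,b=R(5,517,.008),R(335,588,.008);d=a-b;print('edge',a,b,np.linalg.norm(d)); d/=np.linalg.norm(d); th=np.arctan2(-d[0],d[1]);print('yaw jig',th)
ex=np.array([np.cos(th),np.sin(th),0]);m=(a+b)/2+.085*ex;print('jig from edge',m)
bh=R(161,497,.064);print('hole',bh,'jig',bh+.065*ex)
h=R(222,62,.13);print('lidhole',h)
for q in [(142,265),(115,400),(320,310),(293,440)]:print('coup',R(*q,.058))
c=np.array([S(*q,.006) for q in[(497,42),(633,27),(662,228),(527,242)]]);print(c,c.mean(0));
print('sides',[np.linalg.norm(c[i]-c[i-1]).round(4) for i in range(4)])
e=c[0]+c[1]-c[2]-c[3];print('stand yaw',np.arctan2(e[1],e[0]))
for q in [(590,60),(605,195)]: print('coupon edge',S(*q,.056))
for q in [(572,60),(590,195)]: print('coupon low edge',S(*q,.02))
c=np.array([P(*q,.035) for q in[(490,368),(612,355),(620,470),(498,485)]]);print(c,c.mean(0));e=c[0]+c[1]-c[2]-c[3];print('park yaw',np.arctan2(e[1],e[0]))
print('pin top',P(528,400,.079))
s=bot.sense();print(Rn.from_quat(s['ee_rot']).as_matrix().round(3))
```

```text
slot [0.4988 0.0611 0.008 ] [0.5145 0.0577 0.008 ] [0.4832 0.0649 0.008 ]
edge [0.4296 0.1537 0.008 ] [0.3981 0.008  0.008 ] 0.14906622689261306
yaw jig -0.2129206281950043
jig from edge [0.49693052 0.06288818 0.008     ]
hole [0.436  0.0775 0.064 ] jig [0.49953216 0.06376449 0.064     ]
lidhole [0.6072 0.047  0.13  ]
coup [0.5348 0.088  0.058 ]
coup [0.4772 0.0985 0.058 ]
coup [0.5152 0.012  0.058 ]
coup [0.46  0.023 0.058]
[[ 0.4979 -0.2787  0.006 ]
 [ 0.5044 -0.3397  0.006 ]
 [ 0.4153 -0.349   0.006 ]
 [ 0.4093 -0.2891  0.006 ]] [ 0.456725 -0.314125  0.006   ]
sides [np.float64(0.0892), np.float64(0.0613), np.float64(0.0896), np.float64(0.0602)]
stand yaw 0.11041015508874331
coupon edge [ 0.4854 -0.3078  0.056 ]
coupon edge [ 0.4283 -0.312   0.056 ]
coupon low edge [ 0.4885 -0.3086  0.02  ]
coupon low edge [ 0.4294 -0.3143  0.02  ]
[[0.6065 0.3107 0.035 ]
 [0.6122 0.2573 0.035 ]
 [0.5609 0.2518 0.035 ]
 [0.5545 0.3048 0.035 ]] [0.583525 0.28115  0.035   ]
park yaw 0.10991341087646878
pin top [0.5839 0.2785 0.079 ]
[[ 0.969  0.248 -0.   ]
 [ 0.248 -0.969  0.001]
 [ 0.    -0.001 -1.   ]]
```

carry_out --pt "0.365 -0.207 0 1.6 0.0" --pt "0.365 -0.207 0 1.6 0.0" --pt "0.365 -0.207 0 1.6 0.0" --pt "0.365 -0.207 0 1.6 0.0" --pt "0.365 -0.207 0 1.6 0.0" --pt "0.365 -0.207 0 1.6 0.0" --pt "0.365 -0.207 0 1.6 0.0" --pt "0.365 -0.207 0 1.6 0.0" --pt "0.365 -0.207 0 1.6 0.0" --pt "0.365 -0.207 0 1.6 0.0" --pt "0.365 -0.207 0 1.6 0.0" --pt "0.365 -0.207 0.05 1.6 0.0" --pt "0.365 -0.207 0.09 1.6 0.0" --pt "0.365 -0.207 0.13 1.6 0.0" --pt "0.365 -0.207 0.13 1.6 0.0" --pt "0.365 -0.207 0.13 1.6 0.0"

```text
t: 1.43
ee_pos: [0.4561, -0.3134, 0.0997]
ee_rot: [0.998, 0.056, -0.002, -0.002]
ft_force: [-1.0, 0.4, 0.3]
finger_gap: 0.0424
grasp_force: 0.0
```

```bash
cat >> h.py <<'E'
def to(X,yaw):
    s=bot.sense();M=Rn.from_quat(s['ee_rot']).as_matrix()
    y=np.arctan2(M[1,0],M[0,0])
    print('t',s['t'],'pos',np.round(s['ee_pos'],4),'yaw',y.round(4),'gap',round(s['finger_gap'],4),'F',np.round(s['ft_force'],1),'grip',np.round(s['grasp_force'],1))
    print('shift',(M.T@(np.array(X)-s['ee_pos'])).round(4),'twist',round(-(np.degrees(yaw-y))/5,2))
E
python3 - <<'E'
from h import *
to([.457,-.314,.023],.11)
E
```

```text
t 1.4333 pos [ 0.4561 -0.3134  0.0997] yaw 0.1112 gap 0.0424 F [-1.   0.4  0.3] grip 0.0
shift [0.001  0.001  0.0767] twist 0.01
```

carry_out --pt "0.001 0.0 0.04 0 0.0" --pt "0.001 0.0 0.076 0 0.0" --pt "0.001 0.0 0.076 0 0.0" --pt "0.001 0.0 0.076 0 -0.5" --pt "0.001 0.0 0.076 0 -1" --pt "0.001 0.0 0.076 0 -1" --pt "0.001 0.0 0.076 0 -1" --pt "0.001 0.0 0.076 0 -1" --pt "0.001 0.0 0.076 0 -1" --pt "0.001 0.0 0.076 0 -1" --newtons 40

```text
t: 2.27
ee_pos: [0.4597, -0.3154, 0.0282]
ee_rot: [0.998, 0.056, 0.002, 0.002]
ft_force: [-0.3, 0.1, 12.3]
finger_gap: 0.0072
grasp_force: 41.2
```

Run:
```python
from h import *
to([.498,.0625,.123],-.213)
```

```text
t 2.2667 pos [ 0.4597 -0.3154  0.0282] yaw 0.1112 gap 0.0072 F [-0.3  0.1 12.3] grip 41.2
shift [ 0.0803 -0.371  -0.0958] twist 3.72
```

carry_out --pt "0 0 -0.04 0 -1" --pt "0 0 -0.08 0 -1" --pt "0 0 -0.12 0 -1" --pt "0.08 -0.37 -0.125 3.7 -1" --pt "0.08 -0.37 -0.125 3.7 -1" --pt "0.08 -0.37 -0.125 3.7 -1" --pt "0.08 -0.37 -0.125 3.7 -1" --pt "0.08 -0.37 -0.125 3.7 -1" --pt "0.08 -0.37 -0.125 3.7 -1" --pt "0.08 -0.37 -0.125 3.7 -1" --pt "0.08 -0.37 -0.125 3.7 -1" --pt "0.08 -0.37 -0.125 3.7 -1" --pt "0.08 -0.37 -0.125 3.7 -1" --pt "0.08 -0.37 -0.125 3.7 -1" --pt "0.08 -0.37 -0.125 3.7 -1" --pt "0.08 -0.37 -0.125 3.7 -1"

```text
t: 3.6
ee_pos: [0.497, 0.0616, 0.1513]
ee_rot: [0.994, -0.106, 0.001, 0.0]
ft_force: [0.3, -1.1, -0.6]
finger_gap: 0.0072
grasp_force: 39.4
```

Run:
```python
from h import *
to([.498,.0625,.123],-.213)
snap('side','s1')
snap('top','t1')
a=np.load('pics/s1.npy')[180:320,215:335];b=np.load('pics/t1.npy')[170:275,195:275]
f=lambda x,s:cv2.resize(x,None,fx=s,fy=s,interpolation=cv2.INTER_CUBIC)
a=f(a,4);b=f(b,4);b=np.pad(b,((0,a.shape[0]-b.shape[0]),(0,0),(0,0)));cv2.imwrite('pics/c2.png',np.hstack([a,b[:,:310]]))
```

```text
t 3.6 pos [0.497  0.0616 0.1513] yaw -0.212 gap 0.0072 F [ 0.3 -1.1 -0.6] grip 39.4
shift [ 0.0007 -0.0011  0.0283] twist 0.01
```

View pics/c2.png

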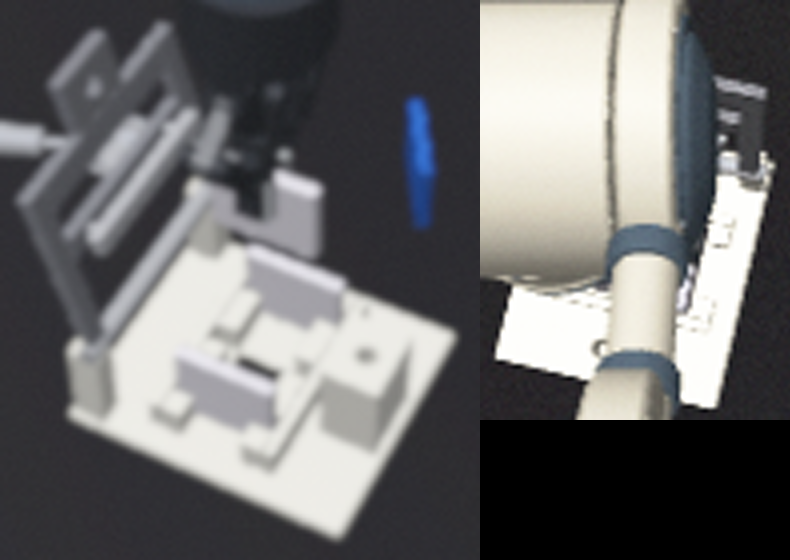

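Run:
```python
from h import *
q=lambda x,y:((x+.5)/4-.5+215,(y+.5)/4-.5+180)
th=-.213;ex=np.array([np.cos(th),np.sin(th),0]);ey=np.array([-ex[1],ex[0],0])
J=lambda X:np.array([ex@(X-[.498,.0625,0]),ey@(X-[.498,.0625,0]),X[2]]).round(4)
print('hole',J(ray('side',*q(366,355),.064)))
for p in[(180,347),(273,392),(250,248),(346,290)]:print('tops',J(ray('side',*q(*p),.058)))
print('strip',J(ray('side',*q(258,369),.008)))
for z,p in[(.129,(318,257)),(.179,(323,187)),(.179,(278,172))]:print('held',J(ray('side',*q(*p),z)))
print('tcp',J(bot.sense()['ee_pos']))
print('plate low corner', J(ray('side',*q(342,538),.004)),J(ray('side',*q(456,335),.008)))
```

```text
hole [-0.0634  0.0012  0.064 ]
tops [0.0314 0.0376 0.058 ]
tops [-0.0275  0.0415  0.058 ]
tops [ 0.029  -0.0415  0.058 ]
tops [-0.0329 -0.0384  0.058 ]
strip [ 0.0035 -0.0003  0.008 ]
held [-0.033  -0.0006  0.129 ]
held [-0.0327 -0.0056  0.179 ]
held [-0.008  -0.0046  0.179 ]
tcp [-0.0008 -0.0015  0.1508]
plate low corner [-0.0856  0.0757  0.004 ] [-0.0882 -0.0729  0.008 ]
```

carry_out --pt "0.002 -0.0015 0.03 0 -1" --pt "0.002 -0.0015 0.06 0 -1" --pt "0.002 -0.0015 0.08 0 -1" --pt "0.002 -0.0015 0.09 0 -1" --pt "0.002 -0.0015 0.09 0 -1" --pt "0.002 -0.0015 0.095 0 -1" --pt "0.002 -0.0015 0.1 0 -1" --pt "0.002 -0.0015 0.105 0 -1" --pt "0.002 -0.0015 0.105 0 -1" --pt "0.002 -0.0015 0.105 0 -1"

```text
t: 4.53
ee_pos: [0.4991, 0.0633, 0.0455]
ee_rot: [0.994, -0.106, 0.0, 0.0]
ft_force: [0.1, -2.0, -1.6]
finger_gap: 0.0072
grasp_force: 39.2
```

Run:
```python
from h import *
to([.498,.0625,.03],-.213)
```

```text
t 4.5333 pos [0.4991 0.0633 0.0455] yaw -0.2117 gap 0.0072 F [ 0.1 -2.  -1.6] grip 39.2
shift [-0.0009  0.001   0.0155] twist 0.01
```

carry_out --pt "0 0 0.005 0 -1" --pt "0 0 0.01 0 -1" --pt "0 0 0.013 0 -1" --pt "0 0 0.015 0 -1" --pt "0 0 0.016 0 -1" --pt "0 0 0.016 0 -1"

```text
t: 5.03
ee_pos: [0.4989, 0.0634, 0.03]
ee_rot: [0.994, -0.106, 0.0, 0.0]
ft_force: [-6.9, -5.0, 25.8]
finger_gap: 0.0075
grasp_force: 43.6
```

carry_out --pt "0 0 -0.001 0 -1" --pt "0 0 -0.001 0 -0.7" --pt "0 0 -0.001 0 -0.4" --pt "0 0 -0.001 0 -0.4" --pt "0 0 -0.001 0 -0.4" --pt "0 0 -0.001 0 -0.4" --pt "0 0 -0.03 0 -0.4" --pt "0 0 -0.07 0 -0.4" --pt "0 0 -0.11 0 -0.4" --pt "0 0 -0.15 0 -0.4" --pt "0 0 -0.19 0 -0.4" --pt "0 0 -0.19 0 -0.4"

```text
t: 6.03
ee_pos: [0.5021, 0.0636, 0.2262]
ee_rot: [0.994, -0.106, 0.005, -0.001]
ft_force: [0.8, 0.7, 0.1]
finger_gap: 0.0258
grasp_force: 0.0
```

Run:
```python
from h import *
to([.498,.0625,.03],-.213)
snap('side','s2',(215,170,335,320),4)
```

```text
t 6.0333 pos [0.5021 0.0636 0.2262] yaw -0.2116 gap 0.0258 F [0.8 0.7 0.1] grip 0.0
shift [-0.0057  0.0023  0.1961] twist 0.02
```

View pics/s2.png

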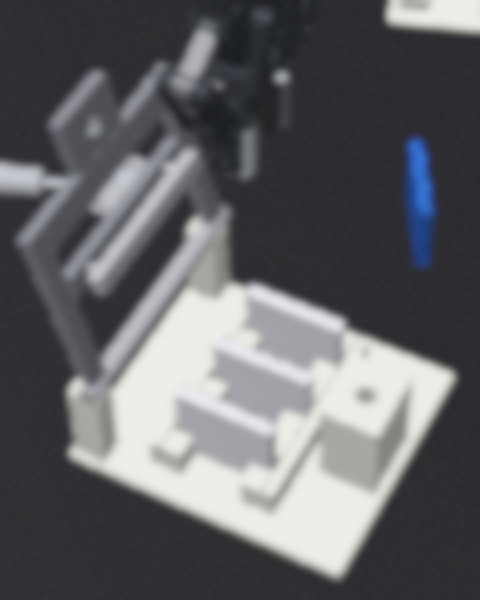

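carry_out --pt "0 0 -0.04 0 -1" --pt "0 0 -0.04 0 -1" --pt "0.04 0 -0.04 0 -1" --pt "0.08 0 -0.04 0 -1" --pt "0.12 0 -0.04 0 -1" --pt "0.155 0 -0.04 0 -1" --pt "0.155 0 -0.04 0 -1" --pt "0.155 0 0.0 0 -1" --pt "0.155 0 0.035 0 -1" --pt "0.155 0 0.055 0 -1" --pt "0.155 0 0.055 0 -1" --pt "0.155 0 0.055 0 -1"

```text
t: 7.08
ee_pos: [0.6499, 0.0309, 0.1632]
ee_rot: [0.994, -0.106, -0.001, 0.0]
ft_force: [0.9, -1.2, 0.9]
finger_gap: 0.0001
grasp_force: 0.0
```

Run:
```python
from h import *
to([.498+.145*.977,.0625-.145*.211,.165],-.213)
```

```text
t 7.0833 pos [0.6499 0.0309 0.1632] yaw -0.2117 gap 0.0001 F [ 0.9 -1.2  0.9] grip 0.0
shift [-0.0102  0.0012 -0.0018] twist 0.01
```

carry_out --pt "-0.015 0 0 0 -1" --pt "-0.03 0 0 0 -1" --pt "-0.04 0 0 0 -1" --pt "-0.05 0 0 0 -1" --pt "-0.06 0 0 0 -1" --pt "-0.07 0 0 0 -1" --pt "-0.08 0 0 0 -1" --pt "-0.09 0 0 0 -1" --pt "-0.1 0 0 0 -1" --pt "-0.11 0 0 0 -1" --pt "-0.12 0 0 0 -1" --pt "-0.13 0 0 0 -1" --pt "-0.13 0 0 0 -1"

```text
t: 8.17
ee_pos: [0.5211, 0.0586, 0.1642]
ee_rot: [0.994, -0.106, -0.001, 0.0]
ft_force: [-0.0, 0.3, 0.5]
finger_gap: 0.0002
grasp_force: 0.0
```

Run:
```python
from h import *
to([.584,.28,.2],.11)
snap('side','s3',(175,130,335,320),3)
```

```text
t 8.1667 pos [0.5211 0.0586 0.1642] yaw -0.2114 gap 0.0002 F [-0.   0.3  0.5] grip 0.0
shift [ 0.0149 -0.2296 -0.0359] twist -3.68
```

View pics/s3.png

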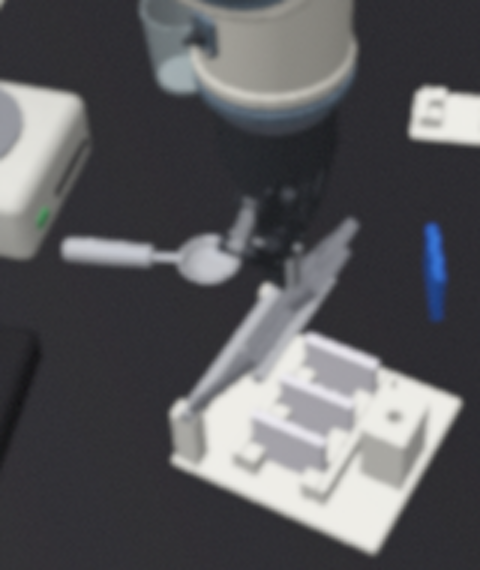

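carry_out --pt "0 0 -0.036 0 0" --pt "0.015 -0.23 -0.036 -3.7 0" --pt "0.015 -0.23 -0.036 -3.7 0" --pt "0.015 -0.23 -0.036 -3.7 0" --pt "0.015 -0.23 -0.036 -3.7 0" --pt "0.015 -0.23 -0.036 -3.7 0" --pt "0.015 -0.23 -0.036 -3.7 0" --pt "0.015 -0.23 -0.036 -3.7 0" --pt "0.015 -0.23 0.0 -3.7 0" --pt "0.015 -0.23 0.03 -3.7 0" --pt "0.015 -0.23 0.05 -3.7 0" --pt "0.015 -0.23 0.05 -3.7 0" --pt "0.015 -0.23 0.05 -3.7 0"

```text
t: 9.3
ee_pos: [0.5863, 0.2794, 0.1139]
ee_rot: [0.998, 0.055, -0.001, 0.0]
ft_force: [-0.5, 0.3, 0.6]
finger_gap: 0.0427
grasp_force: 0.0
```

Run:
```python
from h import *
to([.584,.28,.050],.11)
snap('side','s4');snap('top','t4')
f=lambda x,s:cv2.resize(x,None,fx=s,fy=s,interpolation=cv2.INTER_CUBIC)
a=f(np.load('pics/s4.npy')[270:390,170:260],5);b=f(np.load('pics/t4.npy')[170:290,130:270],3)
b=np.pad(b,((0,a.shape[0]-b.shape[0]),(0,0),(0,0)));b=b[:,:350];cv2.imwrite('pics/c4.png',np.hstack([a,b]))
```

```text
t 9.3 pos [0.5863 0.2794 0.1139] yaw 0.1109 gap 0.0427 F [-0.5  0.3  0.6] grip 0.0
shift [-0.0021 -0.0009  0.0639] twist 0.01
```

View pics/c4.png

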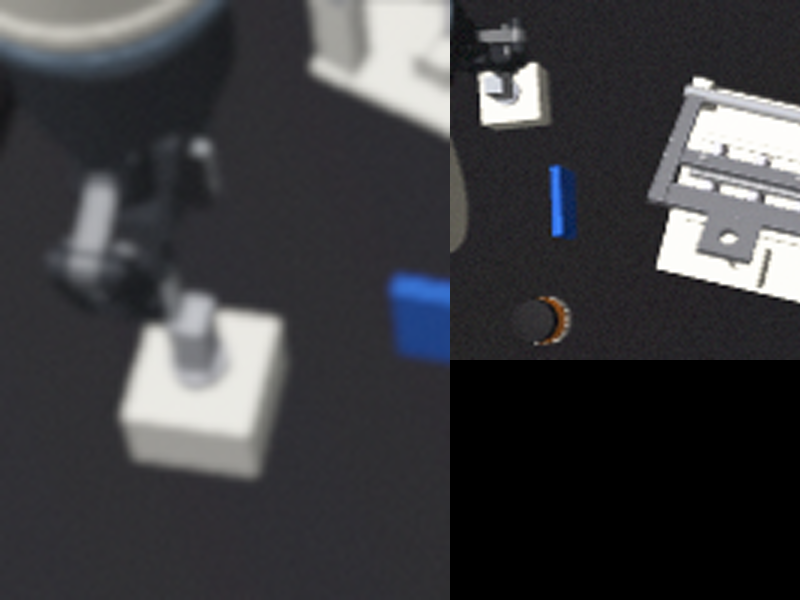

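Run:
```python
from h import *
print('pin side',ray('side',(198.5)/5-.5+170,(302.5)/5-.5+270,.079), 'collar',ray('side',(203)/5-.5+170,(366.)/5-.5+270,.043))
print('lidhole',ray('top',278.5/3-.5+130,238.5/3-.5+170,.087))
th=-.213;print('pred block hole',.498-.065*np.cos(th),.0625-.065*np.sin(th))
```

```text
pin side [0.5827 0.2763 0.079 ] collar [0.5824 0.2841 0.043 ]
lidhole [0.4533 0.0799 0.087 ]
pred block hole 0.4344689262362539 0.07624054825781879
```

carry_out --pt "-0.003 0 0.03 0 0" --pt "-0.003 0 0.05 0 0" --pt "-0.003 0 0.063 0 0" --pt "-0.003 0 0.063 0 0" --pt "-0.003 0 0.063 0 -0.4" --pt "-0.003 0 0.063 0 -1" --pt "-0.003 0 0.063 0 -1" --pt "-0.003 0 0.063 0 -1" --pt "-0.003 0 0.063 0 -1" --pt "-0.003 0 0.063 0 -1" --newtons 70

```text
t: 10.23
ee_pos: [0.5845, 0.2802, 0.053]
ee_rot: [0.998, 0.056, 0.001, -0.001]
ft_force: [-1.4, 3.2, 7.9]
finger_gap: 0.015
grasp_force: 68.8
```

Run:
```python
from h import *
to([.584,.28,.130],.11)
snap('top','t5',(190,170,290,280),5)
```

```text
t 10.2333 pos [0.5845 0.2802 0.053 ] yaw 0.1112 gap 0.015 F [-1.4  3.2  7.9] grip 68.8
shift [-0.0003  0.0001 -0.077 ] twist 0.01
```

View pics/t5.png

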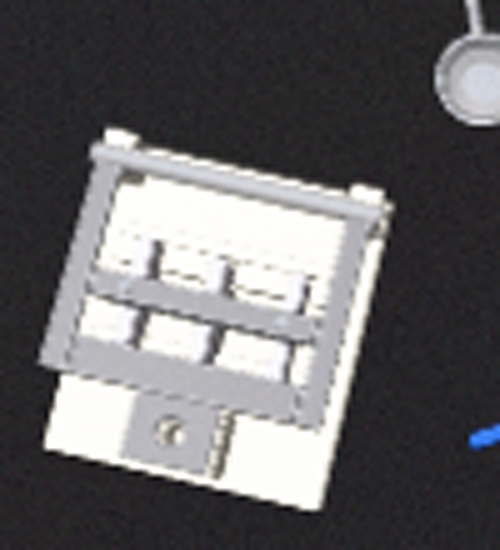

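Run:
```python
from h import *
for z in(.083,.087,.091):print('lidhole',ray('top',170.5/5-.5+190,432.5/5-.5+170,z))
th=-.213;print('pred lid hole @.1',.498+(.065-.130*np.cos(.1)+.004*0)*np.cos(th),.0625-(.130*np.cos(.1)-.065)*np.sin(th))
to([.435,.077,.183],-.213)
```

```text
lidhole [0.4363 0.077  0.083 ]
lidhole [0.4361 0.0765 0.087 ]
lidhole [0.436  0.0759 0.091 ]
pred lid hole @.1 0.4351037077247203 0.07610325724164804
t 10.2833 pos [0.5845 0.2802 0.053 ] yaw 0.1112 gap 0.0145 F [-0.2  2.4  8.6] grip 68.8
shift [-0.1708  0.1852 -0.1307] twist 3.72
```

carry_out --pt "0 0 -0.02 0 -1" --pt "0 0 -0.05 0 -1" --pt "0 0 -0.08 0 -1" --pt "0 0 -0.1 0 -1" --pt "0 0 -0.12 0 -1" --pt "0 0 -0.12 0 -1"

```text
t: 10.78
ee_pos: [0.5855, 0.2802, 0.1764]
ee_rot: [0.998, 0.056, 0.003, -0.001]
ft_force: [0.4, 0.3, -0.3]
finger_gap: 0.0148
grasp_force: 69.6
```

Run:
```python
from h import *
to([.435,.077,.183],-.213)
```

```text
t 10.7833 pos [0.5855 0.2802 0.1764] yaw 0.1112 gap 0.0148 F [ 0.4  0.3 -0.3] grip 69.6
shift [-0.172   0.1852 -0.0081] twist 3.72
```

carry_out --pt "-0.171 0.185 0 3.7 -1" --pt "-0.171 0.185 0 3.7 -1" --pt "-0.171 0.185 0 3.7 -1" --pt "-0.171 0.185 0 3.7 -1" --pt "-0.171 0.185 0 3.7 -1" --pt "-0.171 0.185 0 3.7 -1" --pt "-0.171 0.185 0 3.7 -1" --pt "-0.171 0.185 0 3.7 -1" --pt "-0.171 0.185 0 3.7 -1" --pt "-0.171 0.185 0 3.7 -1"

```text
t: 11.62
ee_pos: [0.4352, 0.0773, 0.1715]
ee_rot: [0.994, -0.105, 0.001, -0.0]
ft_force: [0.1, -0.9, -1.6]
finger_gap: 0.0147
grasp_force: 69.8
```

Run:
```python
from h import *
to([.435,.0765,.170],-.213)
snap('side','s5',(270,180,350,290),6)
```

```text
t 11.6167 pos [0.4352 0.0773 0.1715] yaw -0.2112 gap 0.0147 F [ 0.1 -0.9 -1.6] grip 69.8
shift [0.     0.0008 0.0015] twist 0.02
```

View pics/s5.png

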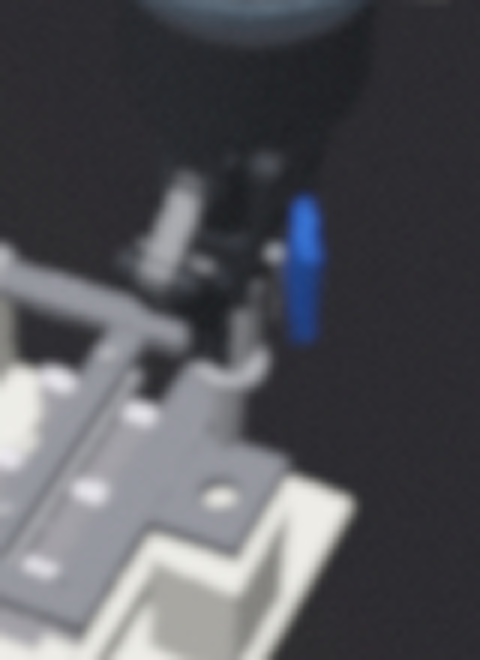

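Run:
```python
from h import *
q=lambda x,y:((x+.5)/6-.5+270,(y+.5)/6-.5+180)
print('hole',[ray('side',*q(220,494),z) for z in(.083,.087)])
c=lambda X:((proj('side',np.array(X))-[270,180]+.5)*6-.5).round(1)
for z in(.161,.14,.1185): print(z,c([.4352,.0773,z]))
print('foot bottom->10mm',c([.4252,.0773,.1185]),c([.4352,.0673,.1185]))
print('foot at',ray('side',*q(228,440),.1185),'collar',ray('side',*q(232.5,372),.161))
```

```text
hole [array([0.4372, 0.0742, 0.083 ]), array([0.4367, 0.0772, 0.087 ])]
0.161 [230.5 361.9]
0.14 [228.7 400.9]
0.1185 [226.9 439.9]
foot bottom->10mm [255.1 445.9] [232.9 417.7]
foot at [0.4348 0.0772 0.1185] collar [0.4336 0.0815 0.161 ]
```

carry_out --pt "0.0005 0.0005 0.015 0 -1" --pt "0.0005 0.0005 0.025 0 -1" --pt "0.0005 0.0005 0.03 0 -1" --pt "0.0005 0.0005 0.035 0 -1" --pt "0.0005 0.0005 0.04 0 -1" --pt "0.0005 0.0005 0.045 0 -1" --pt "0.0005 0.0005 0.049 0 -1" --pt "0.0005 0.0005 0.049 0 -1"

```text
t: 12.33
ee_pos: [0.4345, 0.0762, 0.1217]
ee_rot: [0.994, -0.106, -0.0, -0.0]
ft_force: [2.3, 0.4, -1.4]
finger_gap: 0.0145
grasp_force: 69.5
```

carry_out --pt "0.0005 0 0.004 0 -1" --pt "0.001 0 0.008 0 -1" --pt "0.001 0 0.012 0 -1" --pt "0.001 0 0.015 0 -1" --pt "0.001 0 0.015 0 -1"

```text
t: 12.75
ee_pos: [0.4351, 0.0758, 0.1067]
ee_rot: [0.994, -0.106, -0.001, 0.0]
ft_force: [-0.1, -0.3, -0.8]
finger_gap: 0.0148
grasp_force: 69.5
```

carry_out --pt "0 0 0.005 0 -1" --pt "0 0 0.01 0 -1" --pt "0 0 0.014 0 -1" --pt "0 0 0.017 0 -1" --pt "0 0 0.02 0 -1" --pt "0 0 0.02 0 -1" --pt "0 0 0.02 0 -1"

```text
t: 13.33
ee_pos: [0.435, 0.076, 0.0872]
ee_rot: [0.994, -0.106, -0.0, -0.0]
ft_force: [-4.1, 2.1, 8.3]
finger_gap: 0.0148
grasp_force: 70.8
```

carry_out --pt "0 0 0.001 0 -1" --pt "0 0 0.002 0 -1" --pt "0 0 0.002 0 -1" --pt "0 0 0.002 0 -1" --pt "0 0 0.002 0 -1"

```text
t: 13.75
ee_pos: [0.4352, 0.0763, 0.0864]
ee_rot: [0.994, -0.106, 0.0, -0.0]
ft_force: [-11.8, 7.4, 46.5]
finger_gap: 0.0149
grasp_force: 76.7
```

carry_out --pt "0 0 -0.001 0 -1" --pt "0 0 -0.001 0 -1" --pt "0 0 -0.001 0 -1" --pt "0 0 -0.001 0 -1" --pt "0 0 -0.001 0 -1" --pt "0 0 -0.001 0 -1"

```text
t: 14.25
ee_pos: [0.4352, 0.0762, 0.0867]
ee_rot: [0.994, -0.106, 0.0, -0.0]
ft_force: [-7.3, 5.5, 23.0]
finger_gap: 0.0148
grasp_force: 73.1
```

Run:
```python
from h import *
to([.435,.0765,.087],-.213)
snap('side','s6',(215,150,335,300),4)
```

```text
t 14.25 pos [0.4352 0.0762 0.0867] yaw -0.2118 gap 0.0148 F [-7.3  5.5 23. ] grip 73.1
shift [-0.0003 -0.0002 -0.0003] twist 0.01
```

View pics/s6.png

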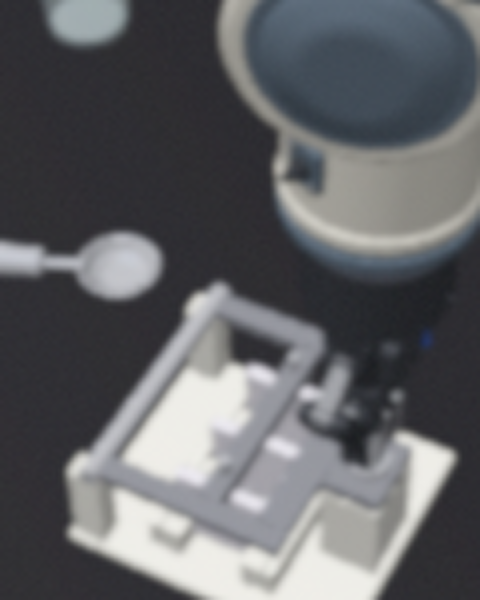

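The frame lies flat on the block (tongue around 370,480), the coupons are standing, and the pin is gripped and pressed down with 23 N.

```bash
python3 -c "
from h import *
print(bot.job_done())"
```

```text
the job is handed in; nothing more can be done
None
```

I handed the job in with the coupon in the middle slot, the frame shut, and the pin through the tongue into the block, still gripped and pressed down at about 23 N; the hand-in gave no pass or fail result.

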